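Shut the medicine chest and push its child latch across

TASK

Make the medicine chest child-safe by pushing with the fingertips alone: push its open lid down until it is fully shut, then push the red latch tab sideways along the front as far as it goes, so that its arm covers the lid's green tongue. Do not pinch the tab or press hard on it, do not lift the chest or shove the chest along, leave the bottle, glass and mug standing where they are, and finish with the hand clear.

Things in the scene. Friction and masses are not known exactly. Their poses are not given: they have to be found in the camera images.
- chest: White plastic medicine chest with an open top, loose on the table on non-slip feet, about 2 kg with its contents. 140 (its x) by 220 (its y) by 85 high, walls 5. Origin: centre of the underside. Its +x points to the hinge side (away from the robot), its -x face is the front with the latch. Two amber vials 64 high and some packets stand inside, below the rim.
- lid (a joint): Hinge of the white lid (green cross on its outer face), along the chest's far (+x) top edge, rad: 0 = shut, grows as it opens, about 1.57 = upright. The hinge is stiff: the lid stays wherever it is left and follows a push of about 2 to 5 N at its free edge.
- lid_hinge (a point): Point on the hinge line, in the middle of the chest's far rim (70 from the chest centre, 85.5 above its underside), at the level of the lid's underside.
- lid_edge (a point): Middle of the lid's free edge, on its outer face (the one with the green cross, which is the top when shut). The lid is 140 from hinge to free edge, 220 wide and 8 thick; a green tongue 24 wide sticks out 14 beyond the edge at its middle. When the lid is open its outer face looks up and away from the robot.
- latch: Red latch on the chest's front, sliding along the chest's y, axes parallel to the chest's. Origin: centre of its thumb tab, a block 36 (x) by 14 (y) by 40 high, 75 above the table, its centre 36 and its nearest face 18 out from the chest's front wall (a grey track 10 deep lies between). About 2 N towards +y moves it; it stays where left. The space on its -y side, from which it is pushed, is free.
- latch_end (a point): Point fixed to the chest, where the tab's centre is at the end stop, fully across: x -106, y -27, z 75 in the chest's frame. Fully open the tab is at y -67; it starts within 8 of that. A thin arm reaches 36 from the tab towards +y, level with the top of the shut lid.
- bottle: Bystander: amber glass medicine jar with black cap, 58 across, 110 high, upright on the table. Origin: centre of its underside.
- glass: Bystander: clear drinking glass, 68 across, 100 high, upright. Origin: centre of its underside.
- mug: Bystander: blue ceramic mug, 76 across, 85 high, handle on its +y side, upright. Origin: centre of its underside.

How it is judged:
By the outcome, as a careful person would: the job done as asked, in the order asked, and still so for the second after the job is handed in, with the robot touching nothing.
It also fails if it takes over 38 s, if anything falls off the work surface, if the arm or the gripper's body presses on something with over 40 N, if the wrist force passes 120 N, or if a joint passes its speed limit or range.

ROBOT

A 6-joint arm with a two-finger parallel gripper is mounted at the origin on the work surface. World frame = base frame: x ahead of the robot, y to its left, z up, the work surface at z = 0. Lengths are in m, angles in rad, forces in N, time in s.
With the tool pointing down it reaches from about 0.275 to 0.75 m from the base axis. Payload 10.2 kg.
Tool frame: the origin (TCP) lies midway between the tips of the shut fingers; the grasp point (between the pads) lies 19 mm behind it; z points along the fingers, y is the line along which they close (so a half turn about z gives the same grasp; the last joint's range is limited). The gripper opens to 88 mm and grips with 3 to 60 N. Pads are 18 mm wide; open, the fingers measure 123 mm over their backs; the gripper's body (75 mm by 187 mm) begins 45 mm behind the grasp point.
Start: joints at [0.909, 0.313, 1.498, -0, 1.331, -0.223], TCP at [0.223, 0.475, 0.206] pointing down, gripper open.
Joint ranges: [-2.94, 2.94], [-0.97, 2.17], [0.19, 2.56], [-1.23, 4.37], [0.02, 3.11], [-2.88, 2.88]. Speed limits (rad/s): [2.39, 2.39, 3.01, 3.14, 3.14, 3.14].

INTERFACE

Orientations are given as a unit quaternion [x, y, z, w].
In Python, from station import manip gives the robot as it stands.
- The arm moves only by the tool play_rows, never from a script. Its argument "moves" is a list that holds one entry, the list of rows, each a list of 5 numbers: the opening, from -1 (shut) to 1 (fully open), then the shift along the tool's x, y, z in m, then the turn about the tool's z in rad. In form: [[[jaw, tx, ty, tz, spin], ...]]. A call has 1 to 5 rows; each row is the pose to reach, as a shift and turn from the pose commanded when the call began, along the tool's axes at that moment; what a row does not reach only later rows make up. A row lasts 1/8 s, in which the tool goes at most 62.5 mm and 10.7 degrees, less where a joint would pass 70% of its speed; a pose out of reach is approached as far as the arm can. A call with a gripper value outside its range is refused whole. The fingers move at their own pace and stop on an object; "newtons" is the grip in N (left out, the last holds). Time passes only in rows, so rows that repeat a pose let the fingers close. It gives the time, the measured TCP pose, the force, the opening and the grip force at its end, in the units of the state.
- manip.observe(): the state, without advancing time (a new reading comes with each control period).
- manip.camera(name): name is "scene" or "top"; returns a dict with "img" (400x640x3 uint8, blue, green, red), "mtx" (3x3 intrinsics, pixels), "xyz" and "orientation" of the camera in the world. Camera axes: x right, y up, looking along -z (the intrinsics and any distortion apply to the point x, -y, -z); pixel columns grow to the right and rows downward; lengths in m; the calibration is good to about 2 mm. A picture is of the moment at which its call begins. There is no depth.
- manip.close_job(): hands the job in; it is judged then, once.
The state is a dict: "clock": time; "qpos": joint angles; "qd": joint speeds; "joint_torque": joint torques, N m; "eef_pos": TCP position; "ee_rot": TCP orientation; "contact_force": force on the tool from outside, world axes, zero at the start; "ft_torque": the same for the moment, N m; "grip_width": opening from 0.0 (shut) to 1.0 (fully open); "gripper_force": force on a finger pad.
Only numpy, scipy, OpenCV 4.12 (cv2) and the standard library are available. Lean on these libraries where they do the work, as an engineer would, in place of code of your own. Each camera call takes 0.05 s, during which the arm holds its last target. There are 200 camera calls.

## Working session

There is one attempt and no reset: what is moved stays moved. The work goes in short steps, Python scripts to look and compute and a tool call to move; the robot and the scene stay as the last step left them, time stands still between calls to the robot, and variables do not carry over. Pictures are saved under pics/ and viewed, at most 10 in all, crops included, and the job is handed in when it is done.

Besides the shell and the picture viewer there is one more tool, called after "Request:" as name(argument=value, ...) on one line, values as JSON. play_rows: Moves the arm, as the interface text tells. Its arguments: {"type":"object","properties":{"moves":{"type":"array"},"newtons":{"type":"number"}},"required":["moves"]}

```bash
mkdir -p pics; cat > h.py <<'E'
import numpy as np, cv2
from scipy.spatial.transform import Rotation as R
from station import manip
def cam(n):
    c=manip.camera(n); return c
def ray(c,u,v):
    p=cv2.undistortPoints(np.array([[[u,v]]],float),np.array(c["mtx"]),None)[0,0]
    d=R.from_quat(c["orientation"]).apply([p[0],-p[1],-1]); return np.array(c["xyz"]),d
def onz(c,u,v,z):
    o,d=ray(c,u,v); return o+d*(z-o[2])/d[2]
def tri(c1,p1,c2,p2):
    o1,d1=ray(c1,*p1);o2,d2=ray(c2,*p2)
    s=np.linalg.lstsq(np.c_[d1,-d2],o2-o1,rcond=None)[0]
    a,b=o1+s[0]*d1,o2+s[1]*d2
    return (a+b)/2,np.linalg.norm(a-b)
E
python3 - <<'E'
from h import *
for n in("scene","top"):
    c=cam(n); cv2.imwrite(f"pics/{n}0.png",c["img"]); print(n,{k:c[k] for k in c if k!="img"})
    h=cv2.cvtColor(c["img"],cv2.COLOR_BGR2HSV)
    for nm,lo,hi in(("red",(0,150,80),(8,255,255)),("green",(45,90,50),(85,255,255))):
        m=cv2.inRange(h,lo,hi)
        k,_,st,ce=cv2.connectedComponentsWithStats(m)
        for i in range(1,k):
            if st[i,4]>15: print(nm,st[i],ce[i].round(1))
print(manip.observe())
E
```

```text
scene {'mtx': array([[431.74229723,   0.        , 318.50392748],
       [  0.        , 431.74229723, 208.16172135],
       [  0.        ,   0.        ,   1.        ]]), 'xyz': array([1.04176885, 0.37699436, 0.8015386 ]), 'orientation': array([0.1482469 , 0.28609191, 0.84928876, 0.41819   ])}
red [220   0  21   8  68] [228.8   2.8]
red [331 164   9  10  63] [335.9 168.8]
red [306 338 118  62 433] [349.3 372.2]
green [345 170  15  11 114] [351.8 175.1]
green [328 198  32  30 493] [343.2 212.8]
green [601 216  39  43 870] [624.9 232.8]
green [287 248 100  34 127] [336.1 264.9]
top {'mtx': array([[405.29037013,   0.        , 319.99342124],
       [  0.        , 405.29037013, 195.62058743],
       [  0.        ,   0.        ,   1.        ]]), 'xyz': array([0.52843297, 0.05460306, 0.87120137]), 'orientation': array([-0.02977435,  0.02978241,  0.71020948, -0.70272967])}
red [ 121   44  113   89 1013] [192.  102.6]
red [314 229  32  27 339] [332.2 239.7]
green [266 173  31  13 186] [280.9 178.7]
green [278 192  14  10  91] [284.5 196.7]
green [  13  351   62   49 2060] [ 42.8 376.1]
green [ 19 396   8   4  17] [ 23.1 398.2]
{'clock': 0.1, 'qpos': array([ 9.08565237e-01,  3.13356040e-01,  1.49836151e+00,  3.50536944e-06,
        1.33098859e+00, -2.23404253e-01]), 'qd': array([ 6.87228131e-04, -2.11471141e-03, -1.06610412e-05,  1.01241334e-03,
       -1.11278151e-03,  8.67992789e-04]), 'joint_torque': array([ 4.78244023e-03, -4.02814007e+01, -2.52648103e+01,  6.96047978e-02,
        3.41653742e-02, -1.11624195e-05]), 'eef_pos': array([0.22291161, 0.47504398, 0.20513762]), 'ee_rot': array([ 2.17657515e-01,  9.76025049e-01, -5.02314116e-04, -2.40095068e-04]), 'contact_force': array([0.02030955, 0.54809242, 0.11227489]), 'ft_torque': array([ 0.01218583,  0.06261328, -0.03183577]), 'gripper_force': 0.0, 'grip_width': 1.0017700342516218}
```

View pics/scene0.png

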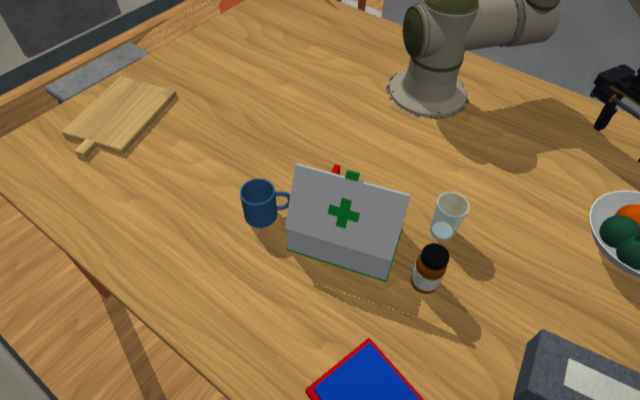

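View pics/top0.png

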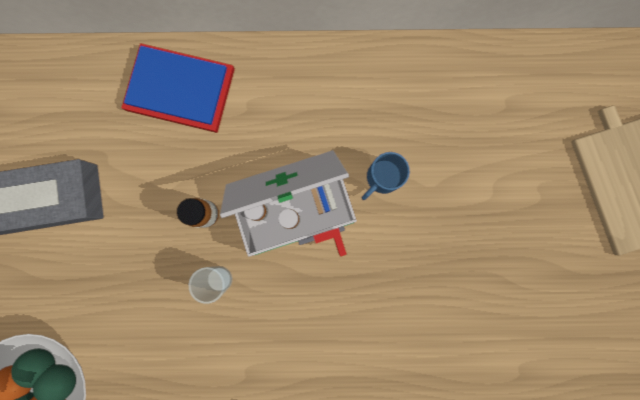

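The scene view shows the chest from behind, with the lid past upright (green cross at 343,212), the mug at 260,203, the glass at 450,215 and the bottle at 430,268. The top view shows the chest around (285,215), its front edge running from (248,254) to (355,220), and the red tab near (340,245).

```bash
python3 - <<'E'
import cv2
a=cv2.imread("pics/top0.png")[140:265,205:365]; cv2.imwrite("pics/topc.png",cv2.resize(a,None,fx=4.8,fy=4.8,interpolation=cv2.INTER_CUBIC))
a=cv2.imread("pics/scene0.png")[155:285,275:415]; cv2.imwrite("pics/scc.png",cv2.resize(a,None,fx=4.5,fy=4.5,interpolation=cv2.INTER_CUBIC))
E
```

```text
(no output)
```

View pics/topc.png

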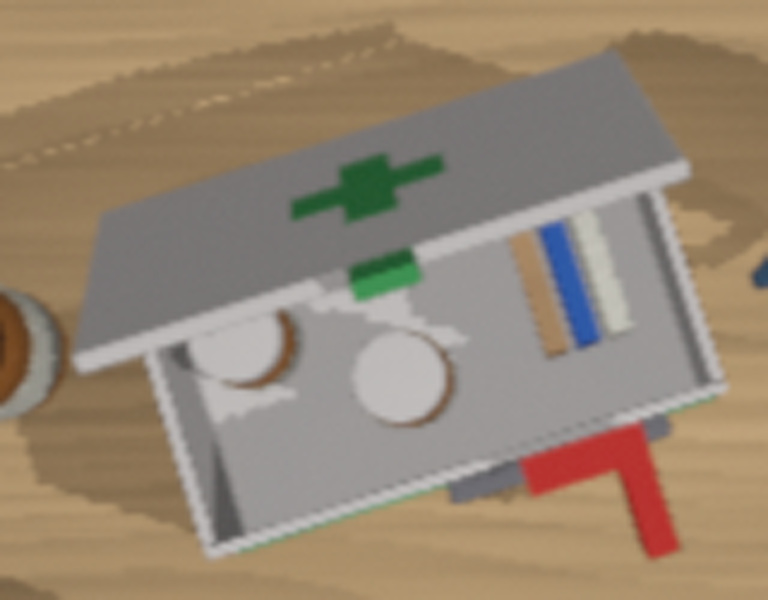

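View pics/scc.png

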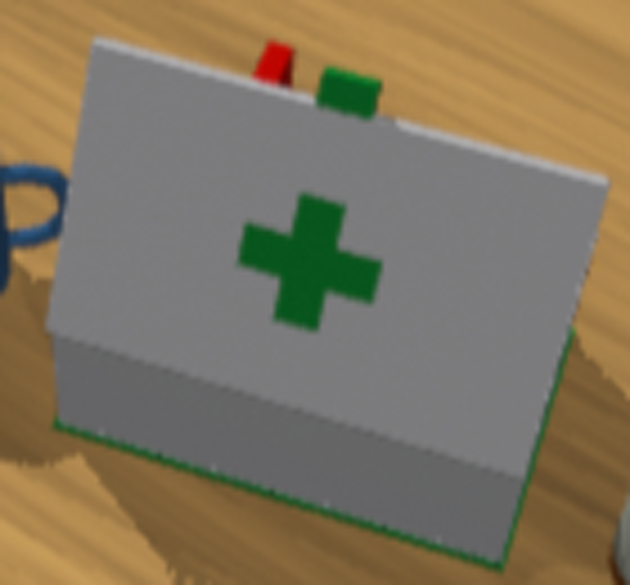

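The top crop shows the rim's front corners at (210,552) and (725,388), the tab's outer end at (665,552), and the lid's free edge from (76,357) to (687,162). The scene crop shows the lid's free edge from (95,42) to (607,183).

```bash
cat >> h.py <<'E'
def chest():
    c=cam("top"); return c
E
python3 - <<'E'
from h import *
t,s=cam("top"),cam("scene")
T=lambda x,y:(205+(x+.5)/4.8-.5,140+(y+.5)/4.8-.5)
S=lambda x,y:(275+(x+.5)/4.5-.5,155+(y+.5)/4.5-.5)
fl=onz(t,*T(210,553),.085); fr=onz(t,*T(726,388),.085)
print("front rim",fl,fr,np.linalg.norm(fl-fr))
yv=(fl-fr)/np.linalg.norm(fl-fr); xv=np.array([yv[1],-yv[0],0]); yaw=np.arctan2(xv[1],xv[0])
C=(fl+fr)/2+.07*xv; C[2]=0
# rear bottom corners, scene, z=0
b1=onz(s,*S(56,427),0.002); b2=onz(s,*S(503,568),.002); m=(b1+b2)/2
print("yaw",yaw,"C",C,"rear bottom: yaw",np.arctan2(-(b2-b1)[0],(b2-b1)[1]),np.linalg.norm(b2-b1),"C",m-.07*xv)
for n,a,b in(("-y",(687,162),(95,42)),("+y",(76,357),(607,184))):
    p,e=tri(t,T(*a),s,S(*b)); print("lid",n,p,e,"chest frame",[(p-C)@xv,(p-C)@yv])
    h=C+.07*xv; r=(p-h)@xv; print("  angle",np.arctan2(p[2]-.0855,-r), np.hypot(p[2]-.0855,r))
hs=cv2.cvtColor(t["img"],cv2.COLOR_BGR2HSV)
q=[onz(t,*T(*a),.095) for a in((650,558),(681,548),(647,428))]
print("tab top pts chest frame",[[round((p-C)@xv,4),round((p-C)@yv,4)] for p in q])
for n,a,z,sc in(("mug",(388,170),.085,0),("glass",(207,286),.1,0),("bottle",(193,212),.11,0)):
    p=onz(t,*a,z); print(n,p,[(p-C)@xv,(p-C)@yv])
E
```

```text
front rim [0.48205297 0.19321749 0.085     ] [ 0.54586038 -0.01469391  0.085     ] 0.21748227006403023
yaw 0.29777235242695 C [0.58087614 0.10979918 0.        ] rear bottom: yaw 0.30832791793351927 0.22211695774567203 C [0.57779601 0.111831   0.002     ]
lid -y [0.61968785 0.00938607 0.21141755] 0.0023572052655516183 chest frame [np.float64(0.007643362019696145), np.float64(-0.10738118853991659)]
  angle 1.1109816130326544 0.1405118452345818
lid +y [0.55552224 0.21710365 0.2120398 ] 0.0013565678624240058 chest frame [np.float64(0.0072440591136224), np.float64(0.11002087457542045)]
  angle 1.1104032933987071 0.14124669232934603
tab top pts chest frame [[np.float64(-0.1246), np.float64(-0.0584)], [np.float64(-0.1246), np.float64(-0.0712)], [np.float64(-0.0755), np.float64(-0.073)]]
mug [ 0.64373241 -0.07937451  0.085     ] [np.float64(0.0045881938750993514), np.float64(-0.19929010341748754)]
glass [0.42579394 0.26784479 0.1       ] [np.float64(-0.1018882042910378), np.float64(0.1965901769981095)]
bottle [0.5643667  0.29314871 0.11      ] [np.float64(0.03801025869402978), np.float64(0.18012448986702242)]
```

Request:
play_rows(moves=[[[-1,0,0,-0.03,-0.18],[-1,0,0,-0.06,-0.36],[-1,0,0,-0.09,-0.54],[-1,0,0,-0.1,-0.7],[-1,0,0,-0.1,-0.742]]], newtons=10)

```text
clock: 0.82
eef_pos: [0.2232, 0.4754, 0.3063]
ee_rot: [-0.152, 0.988, 0.0, 0.0]
contact_force: [0.0, 0.1, -0.4]
grip_width: 0.455
gripper_force: 0.0
```

```bash
cat >> h.py <<'E'
C=np.array([.58,.1105,0]); YAW=.302
def where():
    o=manip.observe(); p=R.from_euler('z',-YAW).apply(o["eef_pos"]-C)
    rot=R.from_quat(o["ee_rot"]).as_matrix(); f=R.from_euler('z',-YAW).apply(o["contact_force"])
    print("t",round(o["clock"],2),"chest pos",p.round(4),"F",f.round(2),"grip",round(o["grip_width"],2),"tooly-107.3deg",round(np.degrees(np.arctan2(rot[1,1],rot[0,1]))-90-np.degrees(YAW),2), "q",o["qpos"].round(2))
E
python3 -c "
from h import *
where()"
```

```text
t 0.82 chest pos [-0.2321  0.4545  0.3063] F [ 0.06  0.04 -0.35] grip 0.46 tooly-107.3deg 0.23 q [ 0.91  0.26  1.3  -0.    1.57 -0.97]
```

Request:
play_rows(moves=[[[-1,-0.03,-0.045,0,0],[-1,-0.06,-0.09,0,0],[-1,-0.09,-0.135,0,0],[-1,-0.12,-0.18,0,0],[-1,-0.15,-0.225,0,0]]])

```text
clock: 1.45
eef_pos: [0.4346, 0.304, 0.3056]
ee_rot: [-0.151, 0.989, 0.0, -0.0]
contact_force: [-1.1, 0.6, -0.1]
grip_width: 0.004
gripper_force: 0.0
```

Request:
play_rows(moves=[[[-1,-0.03,-0.045,0,0],[-1,-0.06,-0.09,0,0],[-1,-0.09,-0.135,0,0],[-1,-0.12,-0.2,0,0],[-1,-0.132,-0.23,0,0]]])

```text
clock: 2.08
eef_pos: [0.6294, 0.123, 0.3048]
ee_rot: [-0.15, 0.989, 0.0, -0.001]
contact_force: [0.3, 0.5, 0.1]
grip_width: 0.007
gripper_force: 0.0
```

```bash
python3 -c "
from h import *
where()"
```

```text
t 2.08 chest pos [ 0.0509 -0.0028  0.3048] F [0.41 0.42 0.13] grip 0.01 tooly-107.3deg -0.01 q [ 0.01  0.56  0.89 -0.    1.7  -1.86]
```

Request:
play_rows(moves=[[[-1,0.01,0.003,0.04,0],[-1,0.021,0.003,0.075,0],[-1,0.021,0.003,0.09,0],[-1,0.021,0.003,0.1,0],[-1,0.021,0.003,0.105,0]]])

```text
clock: 2.7
eef_pos: [0.6077, 0.122, 0.2009]
ee_rot: [-0.151, 0.989, -0.0, 0.001]
contact_force: [0.7, -0.3, 0.6]
grip_width: 0.005
gripper_force: 0.0
```

```bash
python3 -c "
from h import *
where()
for th in np.arange(1.05,-.01,-.1): print(round(th,2),np.round([.079-.12*np.cos(th)+.008*np.sin(th),.0855+.12*np.sin(th)+.008*np.cos(th)],4))"
```

```text
t 2.7 chest pos [0.0298 0.0027 0.2009] F [ 0.53 -0.5   0.63] grip 0.01 tooly-107.3deg 0.08 q [ 0.01  0.53  1.19 -0.    1.42 -1.86]
1.05 [0.0262 0.1936]
0.95 [0.0157 0.1878]
0.85 [0.0058 0.1809]
0.75 [-0.0033  0.1732]
0.65 [-0.0117  0.1645]
0.55 [-0.0191  0.155 ]
0.45 [-0.0256  0.1449]
0.35 [-0.031   0.1342]
0.25 [-0.0353  0.1229]
0.15 [-0.0385  0.1113]
0.05 [-0.0405  0.0995]
```

Request:
play_rows(moves=[[[-1,0.004,0,0.007,0],[-1,0.014,0,0.013,0],[-1,0.024,0,0.02,0],[-1,0.033,0,0.028,0],[-1,0.041,0,0.036,0]]])

```text
clock: 3.32
eef_pos: [0.568, 0.1095, 0.1651]
ee_rot: [-0.151, 0.989, -0.0, 0.001]
contact_force: [0.1, 1.2, 1.4]
grip_width: 0.006
gripper_force: 0.7
```

```bash
python3 -c "
from h import *
where()"
```

```text
t 3.33 chest pos [-0.0117  0.0026  0.1651] F [0.49 1.12 1.45] grip 0.01 tooly-107.3deg 0.07 q [-0.01  0.46  1.39  0.    1.29 -1.89]
```

Request:
play_rows(moves=[[[-1,0.0075,0,0.01,0],[-1,0.014,0,0.02,0],[-1,0.019,0,0.031,0],[-1,0.023,0,0.042,0],[-1,0.027,0,0.052,0]]])

```text
clock: 3.95
eef_pos: [0.5419, 0.1014, 0.1118]
ee_rot: [-0.151, 0.989, 0.0, -0.0]
contact_force: [-0.2, 0.3, 1.8]
grip_width: 0.004
gripper_force: 0.6
```

```bash
python3 - <<'E'
from h import *
where()
a=cam("top")["img"][140:265,205:365]; b=cam("scene")["img"][145:285,275:435]
f=lambda i:cv2.resize(i,(400,340),interpolation=cv2.INTER_CUBIC)
cv2.imwrite("pics/p1.png",np.hstack([f(a),f(b)]))
E
```

```text
t 3.95 chest pos [-0.0391  0.0027  0.1118] F [-0.09  0.32  1.82] grip 0.0 tooly-107.3deg 0.07 q [-0.03  0.46  1.54 -0.    1.14 -1.9 ]
```

View pics/p1.png

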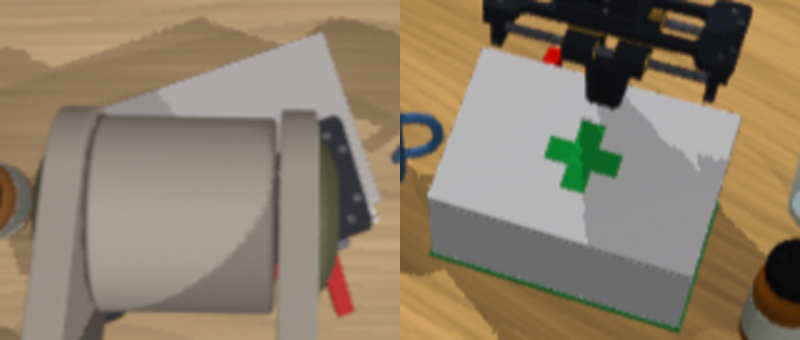

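The lid is following and is nearly shut. In the right-hand scene crop the fingertip is on it at about (605,95).

Request:
play_rows(moves=[[[-1,0.001,0,0.006,0],[-1,0.002,0,0.011,0],[-1,0.002,0,0.015,0],[-1,0.002,0,0.018,0],[-1,0.002,0,0.019,0]]])

```text
clock: 4.68
eef_pos: [0.5403, 0.1009, 0.0935]
ee_rot: [-0.151, 0.989, 0.0, -0.0]
contact_force: [-0.3, -0.3, 1.7]
grip_width: 0.008
gripper_force: 0.5
```

Request:
play_rows(moves=[[[-1,0,0,0.001,0],[-1,0,0,0.001,0]]])

```text
clock: 4.92
eef_pos: [0.5404, 0.1009, 0.0926]
ee_rot: [-0.151, 0.989, -0.0, 0.0]
contact_force: [-0.3, -0.0, 0.9]
grip_width: 0.004
gripper_force: 0.3
```

Request:
play_rows(moves=[[[-1,0,0,0.001,0],[-1,0,0,0.001,0],[-1,0,0,0.002,0],[-1,0,0,0.002,0]]])

```text
clock: 5.42
eef_pos: [0.5403, 0.1009, 0.0905]
ee_rot: [-0.151, 0.989, -0.0, -0.0]
contact_force: [0.5, 0.2, 1.0]
grip_width: 0.001
gripper_force: 0.3
```

Request:
play_rows(moves=[[[-1,0,0,0.001,0],[-1,0,0,0.002,0],[-1,0,0,0.002,0]]])

```text
clock: 5.8
eef_pos: [0.5403, 0.1009, 0.0885]
ee_rot: [-0.151, 0.989, 0.0, -0.0]
contact_force: [0.1, -0.1, 0.7]
grip_width: 0.004
gripper_force: 0.2
```

```bash
python3 - <<'E'
from h import *
where()
a=cam("scene")["img"][135:265,275:435]
cv2.imwrite("pics/p2.png",cv2.resize(a,(800,600),interpolation=cv2.INTER_CUBIC))
E
```

```text
t 5.8 chest pos [-0.0408  0.0027  0.0885] F [ 0.09 -0.16  0.68] grip 0.0 tooly-107.3deg 0.07 q [-0.03  0.48  1.57  0.    1.08 -1.9 ]
```

View pics/p2.png

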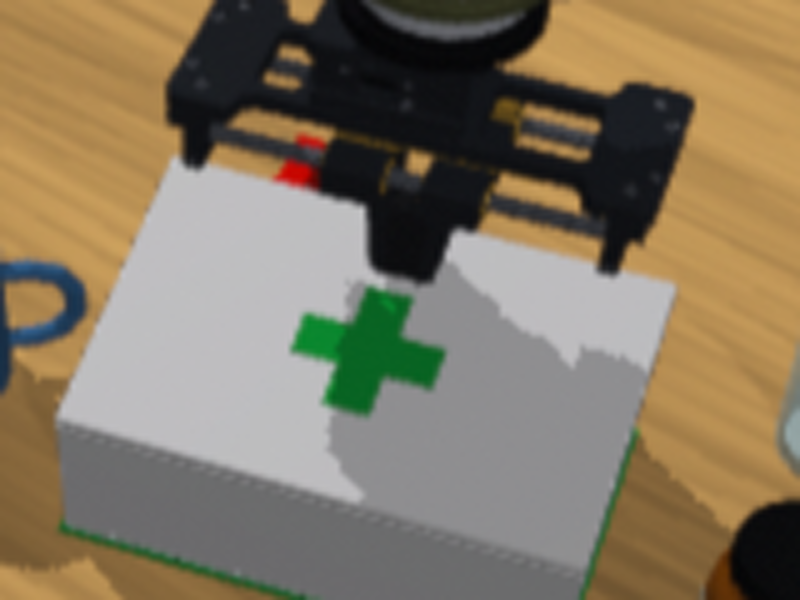

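The lid looks nearly or fully shut, but the contact force is oddly small. I'll lift and measure it.

Request:
play_rows(moves=[[[-1,0,0,-0.03,0],[-1,0.03,-0.03,-0.08,0],[-1,0.08,-0.08,-0.11,0],[-1,0.12,-0.13,-0.11,0],[-1,0.15,-0.18,-0.11,0]]])

```text
clock: 6.48
eef_pos: [0.4536, -0.1046, 0.1991]
ee_rot: [-0.151, 0.988, -0.0, 0.001]
contact_force: [0.8, -0.4, -0.4]
grip_width: 0.01
gripper_force: 0.0
```

```bash
python3 - <<'E'
from h import *
where()
t=cam("top")["img"];s=cam("scene")["img"]
cv2.imwrite("pics/t3.png",t);cv2.imwrite("pics/s3.png",s)
f=lambda i:cv2.resize(i,None,fx=4.5,fy=4.5,interpolation=cv2.INTER_CUBIC)
cv2.imwrite("pics/p3.png",np.hstack([f(t[160:285,225:313]),f(t[160:285,313:400])])[:, :790])
cv2.imwrite("pics/p4.png",f(s[150:280,270:440]))
E
```

```text
t 6.47 chest pos [-0.1847 -0.1678  0.1991] F [ 0.62 -0.63 -0.44] grip 0.01 tooly-107.3deg 0.11 q [-0.48  0.19  1.68  0.    1.28 -2.35]
```

View pics/p3.png

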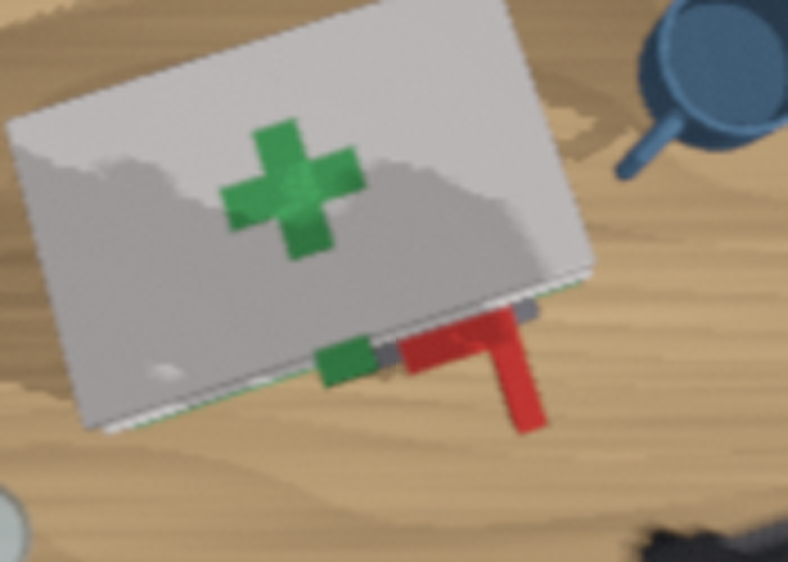

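View pics/p4.png

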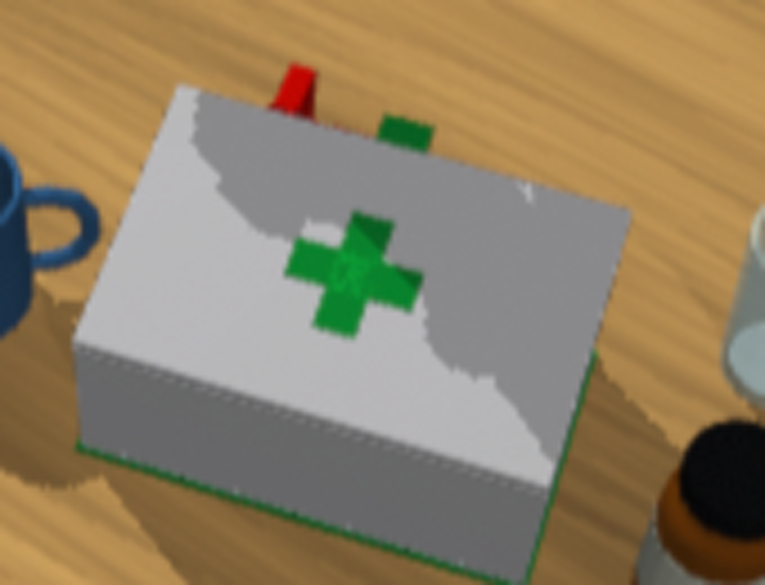

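The top crop shows the lid's free corners at about (594,262) and (84,428). The tongue at (346,360) is 14 clear and the tab is unmoved at (520,380). In the scene crop the corners are at (180,87) and (629,212).

```bash
python3 - <<'E'
from h import *
t,s=cam("top"),cam("scene")
o=lambda x,y,a,b:(a+(x+.5)/4.5-.5,b+(y+.5)/4.5-.5)
def cf(p): return R.from_euler('z',-YAW).apply(p-C).round(4)
for n,a,b in(("-y free",(594,262),(180,87)),("+y free",(84,428),(629,212)),("+y hinge",(7,122),(549,488))):
    p,e=tri(t,o(*a,225,160),s,o(*b,270,150)); print(n,cf(p),e)
for n,c in(("t",t),("s",s)):
    h=cv2.cvtColor(c["img"],cv2.COLOR_BGR2HSV); m=cv2.inRange(h,(45,90,40),(85,255,255))
    k,_,st,ce=cv2.connectedComponentsWithStats(m)
    for i in range(1,k):
        if st[i,4]>25: print(n,st[i],ce[i].round(1))
p,e=tri(t,o(323,353,225,160),s,o(434,127,270,150)); print("tongue",cf(p),e)
for z in(.085,.095):
  print("rim corners",z,cf(onz(t,*o(105,433,225,160),z)),cf(onz(t,*o(594,272,225,160),z)))
E
```

```text
-y free [-0.0657 -0.1081  0.1233] 0.0012178025396911527
+y free [-0.0657  0.1094  0.1236] 0.0006479384904640679
+y hinge [0.0687 0.1097 0.0932] 0.0012198729486305275
t [275 187  31  30 463] [289.7 201.7]
t [295 235  14  11  97] [301.5 239.9]
t [  13  350   62   50 2118] [ 43.  375.6]
t [ 19 394  12   6  33] [ 25.2 397.5]
s [354 176  12   8  65] [359.5 179.1]
s [333 197  31  28 434] [348.1 210.6]
s [612 216  28  51 747] [627.6 235.4]
s [287 248 100  34 127] [336.1 264.9]
tongue [-0.0677  0.011   0.1403] 0.008100835685889644
rim corners 0.085 [-0.0705  0.1094  0.085 ] [-0.0696 -0.111   0.085 ]
rim corners 0.095 [-0.0705  0.1076  0.095 ] [-0.0695 -0.1101  0.095 ]
```

```bash
python3 - <<'E'
from h import *
s=cam("scene")
def cf(p): return R.from_euler('z',-YAW).apply(p-C).round(4)
def proj(x):
    q=R.from_quat(s["orientation"]).inv().apply(np.array(x)-s["xyz"]); u=np.array(s["mtx"])@[q[0],-q[1],-q[2]]; return (u[:2]/u[2]).round(1)
P=lambda x,y:(275+x/5,135+y/4.615)
tcp=np.array([.5403,.1009,.0885])
print("TCP px",proj(tcp),"at z.117",proj(tcp+[0,0,.0285]),"seen",P(405,283),P(375,262),P(435,280))
for z in(.0885,.1,.11,.117): print(z,cf(onz(s,*P(405,283),z)))
E
```

```text
TCP px [354.3 202. ] at z.117 [355.4 193.4] seen (356.0, 196.32177681473456) (350.0, 191.77139761646805) (362.0, 195.67172264355364)
0.0885 [-0.0567  0.0015  0.0885]
0.1 [-0.0474  0.0034  0.1   ]
0.11 [-0.0393  0.005   0.11  ]
0.117 [-0.0337  0.0061  0.117 ]
```

The lid's free edge is still about 30 mm high, so the earlier push did not carry it all the way. I'll push again nearer the free edge and watch the force.

Request:
play_rows(moves=[[[-1,-0.03,0.045,0,0],[-1,-0.065,0.095,0,0],[-1,-0.1,0.145,0,0],[-1,-0.132,0.195,0.03,0],[-1,-0.132,0.198,0.06,0]]])

```text
clock: 7.35
eef_pos: [0.5212, 0.1301, 0.1374]
ee_rot: [-0.154, 0.988, 0.0, 0.0]
contact_force: [0.5, -0.6, -0.5]
grip_width: 0.003
gripper_force: 0.0
```

Request:
play_rows(moves=[[[-1,0,0,0,0],[-1,0,0,0.01,0],[-1,0,0,0.015,0],[-1,0,0,0.019,0]]])

```text
clock: 7.85
eef_pos: [0.5215, 0.1248, 0.1196]
ee_rot: [-0.151, 0.989, -0.0, 0.0]
contact_force: [0.2, 0.3, 0.1]
grip_width: 0.004
gripper_force: 0.0
```

Request:
play_rows(moves=[[[-1,0,0,0.003,0],[-1,0,0,0.006,0]]])

```text
clock: 8.1
eef_pos: [0.5213, 0.125, 0.1134]
ee_rot: [-0.151, 0.989, -0.0, 0.0]
contact_force: [0.2, -0.4, -0.2]
grip_width: 0.009
gripper_force: 0.0
```

Request:
play_rows(moves=[[[-1,0,0,0.003,0],[-1,0,0,0.006,0]]])

```text
clock: 8.35
eef_pos: [0.5213, 0.1252, 0.1072]
ee_rot: [-0.151, 0.989, -0.0, 0.0]
contact_force: [0.9, 1.0, 0.2]
grip_width: 0.004
gripper_force: 0.0
```

```bash
python3 - <<'E'
from h import *
where(); s=cam("scene")["img"]; cv2.imwrite("pics/s5.png",s)
g0=cv2.imread("pics/s3.png")
for n,i in(("before",g0),("now",s)):
    h=cv2.cvtColor(i,cv2.COLOR_BGR2HSV); m=cv2.inRange(h,(45,90,40),(85,255,255))
    k,_,st,ce=cv2.connectedComponentsWithStats(m); print(n,[(st[j],ce[j].round(1)) for j in range(1,k) if st[j,4]>25 and st[j,0]<450 and st[j,1]<230])
E
```

```text
t 8.35 chest pos [-0.0517  0.0315  0.1072] F [1.11 0.7  0.15] grip 0.0 tooly-107.3deg 0.07 q [ 0.02  0.43  1.6  -0.    1.11 -1.86]
before [(array([354, 176,  12,   8,  65], dtype=int32), array([359.5, 179.1])), (array([333, 197,  31,  28, 434], dtype=int32), array([348.1, 210.6]))]
now [(array([354, 176,  11,   8,  63], dtype=int32), array([359.3, 179.2])), (array([333, 197,  31,  28, 434], dtype=int32), array([348.1, 210.6]))]
```

```bash
python3 - <<'E'
from h import *
s=cam("scene")
def proj(x):
    q=R.from_quat(s["orientation"]).inv().apply(np.array(x)-s["xyz"]); u=np.array(s["mtx"])@[q[0],-q[1],-q[2]]; return u[:2]/u[2]
i=cv2.resize(s["img"][100:220,300:440],None,fx=5,fy=5,interpolation=cv2.INTER_CUBIC)
e=manip.observe()["eef_pos"]
for dz,c in((0,(0,0,255)),(.02,(0,255,255)),(.04,(255,0,255))):
    u=(proj(e+[0,0,dz])-[300,100])*5; cv2.circle(i,tuple(int(a) for a in u),3,c,-1); print(dz,u.round())
cv2.imwrite("pics/p5.png",i)
E
```

```text
0 [349. 482.]
0.02 [355. 451.]
0.04 [360. 419.]
```

View pics/p5.png

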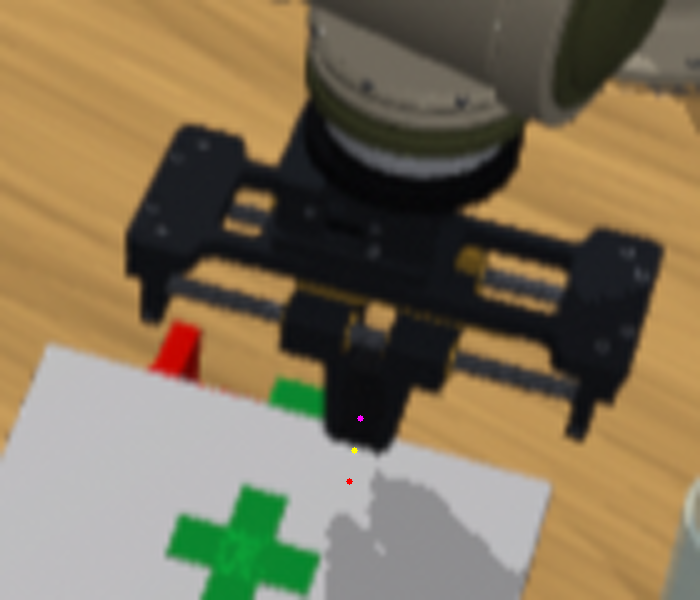

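The fingertip shows at about (365,445), above the marked TCP (349,482). So the real tips sit some 25–30 mm above the reported TCP, and I'll keep pushing down, guided by force.

Request:
play_rows(moves=[[[-1,0,0,0.004,0],[-1,0,0,0.008,0],[-1,0,0,0.012,0],[-1,0,0,0.016,0],[-1,0,0,0.02,0]]])

```text
clock: 9.07
eef_pos: [0.5213, 0.1252, 0.0871]
ee_rot: [-0.151, 0.989, 0.0, 0.0]
contact_force: [-0.9, -0.5, 0.6]
grip_width: 0.008
gripper_force: 0.5
```

Request:
play_rows(moves=[[[-1,0,0,0.004,0],[-1,0,0,0.008,0],[-1,0,0,0.012,0]]])

```text
clock: 9.45
eef_pos: [0.5212, 0.1252, 0.0751]
ee_rot: [-0.151, 0.989, -0.0, -0.0]
contact_force: [-0.4, -0.3, 1.9]
grip_width: 0.005
gripper_force: 0.5
```

```bash
cat >> h.py <<'E'
def greens(n="scene"):
    i=cam(n)["img"]; h=cv2.cvtColor(i,cv2.COLOR_BGR2HSV); m=cv2.inRange(h,(45,90,40),(85,255,255))
    k,_,st,ce=cv2.connectedComponentsWithStats(m); print(n,[(st[j].tolist(),ce[j].round(1).tolist()) for j in range(1,k) if st[j,4]>25 and 200<st[j,0]<450 and st[j,1]<245])
E
python3 -c "
from h import *
where();greens()"
```

```text
t 9.45 chest pos [-0.0517  0.0315  0.0751] F [-0.43 -0.2   1.92] grip 0.0 tooly-107.3deg 0.07 q [ 0.02  0.47  1.63 -0.    1.04 -1.86]
scene [([354, 181, 10, 6, 37], [358.6, 183.8]), ([334, 200, 30, 25, 398], [348.2, 212.1])]
```

Request:
play_rows(moves=[[[-1,0,0,0.003,0],[-1,0,0,0.006,0]]])

```text
clock: 9.75
eef_pos: [0.5212, 0.1252, 0.0692]
ee_rot: [-0.151, 0.989, -0.0, -0.0]
contact_force: [-0.6, -0.4, 1.5]
grip_width: 0.01
gripper_force: 0.5
```

Request:
play_rows(moves=[[[-1,0,0,0.0015,0],[-1,0,0,0.003,0]]])

```text
clock: 10.0
eef_pos: [0.5212, 0.1252, 0.0663]
ee_rot: [-0.151, 0.989, -0.0, -0.0]
contact_force: [-0.6, 0.8, 1.6]
grip_width: 0.007
gripper_force: 0.4
```

Request:
play_rows(moves=[[[-1,0,0,0.001,0],[-1,0,0,0.002,0]]])

```text
clock: 10.25
eef_pos: [0.5213, 0.1252, 0.0643]
ee_rot: [-0.151, 0.989, -0.0, 0.0]
contact_force: [-0.7, 0.4, 0.7]
grip_width: 0.004
gripper_force: 0.4
```

Request:
play_rows(moves=[[[-1,0,0,0.001,0],[-1,0,0,0.002,0]]])

```text
clock: 10.5
eef_pos: [0.5212, 0.1252, 0.0623]
ee_rot: [-0.151, 0.989, -0.0, 0.0]
contact_force: [-0.6, 0.4, 0.5]
grip_width: 0.006
gripper_force: 0.4
```

Request:
play_rows(moves=[[[-1,0,0,0.001,0],[-1,0,0,0.002,0]]])

```text
clock: 10.75
eef_pos: [0.5213, 0.1252, 0.0607]
ee_rot: [-0.151, 0.989, -0.0, 0.0]
contact_force: [-4.1, -0.4, 11.3]
grip_width: 0.009
gripper_force: 5.6
```

```bash
python3 -c "
from h import *
where();greens()"
```

```text
t 10.75 chest pos [-0.0517  0.0315  0.0607] F [-4.04  0.84 11.26] grip 0.01 tooly-107.3deg 0.07 q [ 0.02  0.5   1.64 -0.    1.01 -1.86]
scene [([354, 186, 9, 5, 26], [358.0, 188.2]), ([334, 203, 30, 23, 362], [348.2, 213.9])]
```

The lid is on its stop: the force jumped to 11 N at a reported z of 0.0607. That puts the real tip about 33 mm above the reported TCP. Next I'll move to the latch's -y side.

Request:
play_rows(moves=[[[-1,0,0,-0.02,0],[-1,0.01,-0.02,-0.06,0],[-1,0.04,-0.07,-0.06,0],[-1,0.055,-0.12,-0.06,0],[-1,0.055,-0.138,-0.06,0]]])

```text
clock: 11.42
eef_pos: [0.51, -0.0251, 0.1205]
ee_rot: [-0.15, 0.989, -0.0, 0.0]
contact_force: [0.5, 0.1, 0.3]
grip_width: 0.003
gripper_force: 0.0
```

Request:
play_rows(moves=[[[-1,0,0,0.0,0],[-1,0,0,0.03,0],[-1,0,0,0.06,0],[-1,0,0,0.085,0],[-1,0,0,0.085,0]]])

```text
clock: 12.05
eef_pos: [0.509, -0.0212, 0.0341]
ee_rot: [-0.152, 0.988, 0.001, -0.002]
contact_force: [-0.8, -0.1, 1.2]
grip_width: 0.004
gripper_force: 0.0
```

```bash
python3 - <<'E'
from h import *
where();greens();greens("top")
t=cam("top"); s=cam("scene"); f=lambda i:cv2.resize(i,(400,320),interpolation=cv2.INTER_CUBIC)
cv2.imwrite("pics/p6.png",np.hstack([f(t["img"][170:290,240:390]),f(s["img"][110:230,280:430])]))
E
```

```text
t 12.05 chest pos [-0.1069 -0.1046  0.0341] F [-0.81  0.19  1.25] grip 0.0 tooly-107.3deg 0.16 q [-0.27  0.49  1.74  0.    0.92 -2.15]
scene [([354, 184, 11, 7, 49], [358.9, 187.3]), ([334, 203, 30, 23, 363], [348.2, 213.9])]
top [([276, 189, 31, 31, 467], [290.8, 204.0]), ([297, 238, 12, 10, 83], [302.9, 242.0])]
```

View pics/p6.png

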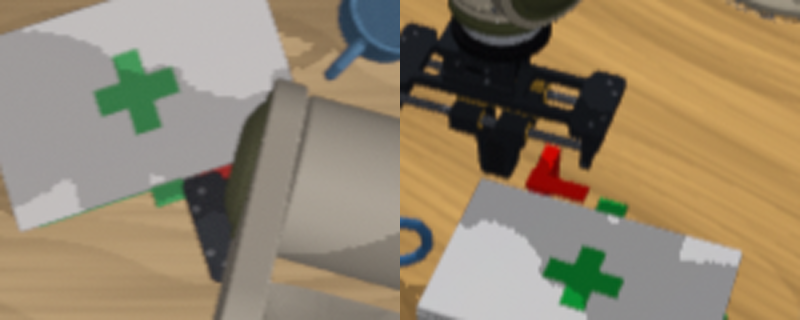

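The lid stays shut. The finger is beside the red tab on its -y side, at about (497,165) in the right-hand half. Now I'll push it along +y in small steps.

Request:
play_rows(moves=[[[-1,0,0.005,0,0],[-1,0,0.01,0,0],[-1,0,0.014,0,0],[-1,0,0.018,0,0]]])

```text
clock: 12.75
eef_pos: [0.5045, -0.0055, 0.0354]
ee_rot: [-0.151, 0.989, -0.0, 0.0]
contact_force: [0.8, 0.1, 0.0]
grip_width: 0.007
gripper_force: 0.0
```

Request:
play_rows(moves=[[[-1,0,0.004,0,0],[-1,0,0.008,0,0],[-1,0,0.012,0,0]]])

```text
clock: 13.12
eef_pos: [0.501, 0.0058, 0.0354]
ee_rot: [-0.151, 0.989, -0.0, 0.0]
contact_force: [0.8, -2.4, -0.2]
grip_width: 0.011
gripper_force: 0.8
```

Request:
play_rows(moves=[[[-1,0,0.004,0,0],[-1,0,0.008,0,0]]])

```text
clock: 13.38
eef_pos: [0.4986, 0.0136, 0.0354]
ee_rot: [-0.151, 0.989, -0.0, 0.0]
contact_force: [0.5, -1.1, 0.5]
grip_width: 0.008
gripper_force: 0.8
```

```bash
cat >> h.py <<'E'
def reds():
    i=cam("scene")["img"][100:250,260:450]; h=cv2.cvtColor(i,cv2.COLOR_BGR2HSV); m=cv2.inRange(h,(0,150,80),(8,255,255))
    k,_,st,ce=cv2.connectedComponentsWithStats(m); print("red",[(st[j].tolist(),ce[j].round(1).tolist()) for j in range(1,k) if st[j,4]>15])
E
python3 -c "
from h import *
where();greens();reds()"
```

```text
t 13.38 chest pos [-0.1066 -0.0683  0.0354] F [ 0.13 -1.16  0.51] grip 0.01 tooly-107.3deg 0.07 q [-0.21  0.47  1.77 -0.    0.9  -2.08]
scene [([356, 185, 9, 6, 33], [360.6, 187.9]), ([334, 203, 30, 23, 360], [348.1, 213.9])]
red [([75, 66, 25, 22, 236], [85.7, 78.7])]
```

Request:
play_rows(moves=[[[-1,0,0.004,0,0],[-1,0,0.008,0,0],[-1,0,0.012,0,0],[-1,0,0.015,0,0]]])

```text
clock: 13.98
eef_pos: [0.4941, 0.0279, 0.0354]
ee_rot: [-0.151, 0.989, -0.0, 0.0]
contact_force: [-0.4, -1.7, -0.4]
grip_width: 0.004
gripper_force: 0.8
```

Request:
play_rows(moves=[[[-1,0,0.002,0,0],[-1,0,0.004,0,0]]])

```text
clock: 14.22
eef_pos: [0.4929, 0.0315, 0.0353]
ee_rot: [-0.151, 0.989, -0.0, -0.0]
contact_force: [0.8, -2.4, 0.7]
grip_width: 0.008
gripper_force: 1.7
```

Request:
play_rows(moves=[[[-1,0,0.001,0,0],[-1,0,0.002,0,0]]])

```text
clock: 14.48
eef_pos: [0.4926, 0.0325, 0.0354]
ee_rot: [-0.151, 0.989, -0.001, 0.0]
contact_force: [0.7, -8.8, -0.3]
grip_width: 0.008
gripper_force: 4.1
```

```bash
python3 -c "
from h import *
where();greens();reds()"
```

```text
t 14.47 chest pos [-0.1067 -0.0485  0.0354] F [-2.   -8.62 -0.34] grip 0.01 tooly-107.3deg 0.08 q [-0.17  0.46  1.79 -0.    0.9  -2.04]
scene [([334, 203, 30, 23, 367], [348.2, 213.9])]
red [([84, 69, 24, 22, 228], [94.3, 81.4])]
```

The end stop is reached (8.6 N) and the tongue is hidden under the arm. Now I'll back off and clear.

Request:
play_rows(moves=[[[-1,0,-0.01,0,0],[-1,0,-0.03,0,0],[-1,0,-0.035,-0.04,0],[-1,0,-0.04,-0.1,0],[-1,0.03,-0.06,-0.15,0]]])

```text
clock: 15.2
eef_pos: [0.4822, -0.0337, 0.1875]
ee_rot: [-0.152, 0.988, -0.0, 0.001]
contact_force: [0.9, -0.9, -0.2]
grip_width: 0.004
gripper_force: 0.0
```

Request:
play_rows(moves=[[[-1,0.04,-0.04,0,0],[-1,0.06,-0.08,0,0],[-1,0.07,-0.12,0,0],[-1,0.07,-0.15,0,0],[-1,0.07,-0.15,0,0]]])

```text
clock: 15.82
eef_pos: [0.4595, -0.1991, 0.185]
ee_rot: [-0.15, 0.989, 0.0, -0.0]
contact_force: [-0.7, -0.1, 0.3]
grip_width: 0.004
gripper_force: 0.0
```

```bash
python3 - <<'E'
from h import *
where();greens();reds();greens("top")
t=cam("top"); h=cv2.cvtColor(t["img"],cv2.COLOR_BGR2HSV); m=cv2.inRange(h,(0,150,80),(8,255,255)); m[:170]=0; 
ys,xs=np.nonzero(m)
P=np.array([R.from_euler('z',-YAW).apply(onz(t,u,v,.095)-C) for u,v in zip(xs,ys)])
out=P[P[:,0]<-.105]; print("tab top y mean",out[:,1].mean().round(4),"range x",P[:,0].min().round(4),"y max",P[:,1].max().round(4))
a=cv2.imread("pics/top0.png")
# chest / bystander shift
s=cam("scene")["img"]; s0=cv2.imread("pics/scene0.png")
for n,b in(("mug",(235,170,290,232)),("bottle",(412,240,450,295)),("glass",(436,190,470,240)),("base",(285,250,395,282))):
    x0,y0,x1,y1=b; r=cv2.matchTemplate(s[y0-6:y1+6,x0-6:x1+6],s0[y0:y1,x0:x1],cv2.TM_CCOEFF_NORMED); print(n,r.max().round(3),np.subtract(np.unravel_index(r.argmax(),r.shape),6))
E
```

```text
t 15.82 chest pos [-0.2072 -0.2598  0.185 ] F [-0.7   0.08  0.29] grip 0.0 tooly-107.3deg -0.1 q [-0.64  0.28  1.6   0.    1.26 -2.51]
scene [([334, 203, 30, 23, 365], [348.3, 213.9])]
red [([84, 69, 24, 22, 238], [94.1, 80.9])]
top [([276, 189, 31, 31, 463], [290.7, 204.0])]
tab top y mean -0.0258 range x -0.1247 y max 0.017
mug 0.992 [0 0]
bottle 0.97 [0 0]
glass 1.0 [0 0]
base 0.987 [0 0]
```

The tab is at y ≈ -26 mm (end stop -27), the tongue is covered, the lid is shut, and nothing else has moved. Handing in.

```bash
python3 -c "
from station import manip
print(manip.close_job())"
```

```text
the job is handed in; nothing more can be done
None
```

I pushed the lid fully shut, slid the latch to its end stop over the tongue (about 9 N at the stop), left the chest, bottle, glass and mug in place, and handed the job in at about 16 s with the hand clear.

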